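# Close the casting mould and push its wedge home

### The job

Close the two-part plaster mould on the stand: push its sliding half away from you until it meets the fixed half, then push the loose wooden wedge along its channel until it is fully home against the stop cleat behind the sliding half. Only push with the fingertips: do not lift the wedge out of its channel, and leave the jar, tape, tile and sanding block where they are.

Things in the scene. Friction and masses are not known exactly. Their poses are not given: they have to be found in the camera images.
- cast_stand: Plywood board 215 x 300 x 18 mm, fixed to the table, carrying the mould. Origin: at table level under the mould's parting plane; x is the closing direction (away from the robot), z up. Board: x -120 to 95, y -200 to 100 mm, top z = 18. Fixed half: plaster block x 0 to 62, y -65 to 65, top z = 93 mm. Runners beside the halves stand 10 mm above the board
- slide_half (a joint): Opening of the sliding mould half (the one nearer the robot; each half has a square pour notch in its top) in m: 0 = shut against the fixed half, 0.034 = fully open; starts 0.018 to 0.033. It slides along the stand's x, stays where it is left, takes about 3 N to push and meets a hard stop at 0
- push_face (a point): Centre of the back (robot-side) face of the sliding half, moving with it. The half is plaster with a plywood back, 60 mm thick, 130 wide (y); face from z = 19 to 94 mm over the table, this point at z = 63. A wooden stop cleat 18 mm high juts 30 mm out of the face's foot towards the robot, 15 to 31 mm to the stand's +y of this point
- lock_wedge: Loose hardwood wedge 32 x 90 x 22 mm, about 0.1 kg, slides with under 2 N; lies flat in the channel. Origin: centre of underside; y along its length, thick (22 mm high) end at -y, thin end at +y. Pushed on the thick end along the stand's +y, thin end first. Home: thin end touches the cleat, origin at y = -30 mm in the stand's frame; starts at y -150 to -135 mm
- wedge_butt (a point): Middle of the wedge's thick end face, 11 mm above its underside
- wedge_home (a point): Where the foot of the wedge's thick end stands when home: on the board top, mid-channel. The channel, 35 mm wide, runs along the stand's y at x -95 to -60 mm, between a fence (x -115 to -95, y -195 to 10) on the robot's side and a lip (x -60 to -45, y -195 to -85) and then the shut half's back; fence and lip are 10 mm high, top z = 28. The open half blocks it
- tile: Plaster test tile 42 x 52 x 15 mm, loose on the board's right-hand part beyond the channel; leave alone. Origin: centre of underside
- jar: Glass jar with green lid, diameter 69, 84 mm high, standing loose behind the mould; leave alone. Origin: centre of underside
- tape: Roll of masking tape, diameter 104, 25 mm high, lying loose on the table to the left; leave alone. Origin: centre of underside
- sander: Cork sanding block 66 x 110 x 31 mm, loose on the table to the right; leave alone. Origin: centre of underside
Mind the look-alikes: they are no part of the job. Leave any black, green or red look-alike of the lock_wedge alone.

How it is judged:
On the way, in this order (a step that is already met when the one before it is completed fails the run):
1. the sliding half is pushed shut (within 3 mm) while the wedge is still out (value of joint slide_half below 0.003 m and y of lock_wedge in the frame of cast_stand below -0.09 m), for 0.2 s.
2. the wedge is pushed home against the cleat (within 5 mm) (y of lock_wedge in the frame of cast_stand above -0.035 m), for 0.2 s.
At the end, for the whole second after the job is handed in: The sliding half is shut within 3 mm, and the wedge lies flat and still in the channel behind it, its thin end within 5 mm of the stop cleat (value of joint slide_half below 0.003 m and y of lock_wedge in the frame of cast_stand between -0.035 and -0.024 m and x of lock_wedge in the frame of cast_stand between -0.083 and -0.072 m and z of lock_wedge in the frame of cast_stand below 0.022 m and angle between lock_wedge's own z axis and vertical below 0.08 rad and linear speed of lock_wedge below 0.01 m/s); the robot touches nothing.
It fails at once if the wedge is lifted (more than 12 mm) off the board (z of lock_wedge in the frame of cast_stand above 0.03 m).
It fails at once if the tile is displaced or lifted more than 25 mm (distance of tile from where it was at the start of the episode above 0.025 m).
It fails at once if the jar is displaced or lifted more than 25 mm (distance of jar from where it was at the start of the episode above 0.025 m).
It fails at once if the tape is displaced or lifted more than 25 mm (distance of tape from where it was at the start of the episode above 0.025 m).
It fails at once if the sanding block is displaced or lifted more than 25 mm (distance of sander from where it was at the start of the episode above 0.025 m).
It also fails if it takes over 46 s, if anything falls off the work surface, if the arm or the gripper's body presses on something with over 40 N, if the wrist force passes 120 N, or if a joint passes its speed limit or range.

### The arm

A 6-joint arm with a two-finger parallel gripper is mounted at the origin on a cart in front of the work surface, level with it; the furniture and walls round the work are solid. World frame = base frame: x ahead of the robot, y to its left, z up, the work surface at z = 0. Lengths are in m, angles in rad, forces in N, time in s.
With the tool pointing down it reaches from about 0.4 to 0.825 m from the base axis. Payload 7 kg.
Tool frame: the origin (TCP) lies at the very end of the fingers, on their centre line; the grasp point (between the pads) lies arm.grip_point_offset behind it (arm.grip_point_offset is the distance from the TCP to the grasp point, in m); z points along the fingers, y is the line along which they close (so a half turn about z gives the same grasp; the last joint's range is limited). The gripper opens to 88 mm and grips with 3 to 60 N. Pads are 19 mm wide; open, the fingers measure 130 mm over their backs; the gripper's body (78 mm by 193 mm) begins 47 mm behind the grasp point.
Start: joints at [1.516, 0.359, 0.012, 0, -1.224, -0.288], TCP at [0.227, 0.636, 0.227] pointing down, gripper open.
Joint ranges: [-3.07, 3.07], [-1.43, 2.12], [-1.02, 1.25], [-3.03, 1.67], [-3.05, -0], [-3.03, 3.03]. Speed limits (rad/s): [2.39, 2.39, 3.01, 3.14, 3.14, 3.14].

### API

Orientations are given as [roll, pitch, yaw] about the fixed x, y, z axes, in that order (R = Rz(yaw) Ry(pitch) Rx(roll)).
In Python, from station import arm gives the robot as it stands.
- The arm moves only by the shell command python3 -m crank 'ROWS' [OPENING] [FORCE]. ROWS is JSON, a list of rows, each an object of numbers: "dx", "dy", "dz": the shift along the tool's x, y, z in cm; "wx", "wy", "wz": the turn, a rotation vector about the tool's x, y, z in degrees. A call has exactly 10 rows; each row is the pose to reach, as a shift and turn from the pose commanded when the call began, along the tool's axes at that moment; what a row does not reach only later rows make up. A row lasts 1/8 s, in which the tool goes at most 62.5 mm and 10.7 degrees, less where a joint would pass 70% of its speed; a pose out of reach is approached as far as the arm can. A call with a gripper value outside its range is refused whole. OPENING is the finger opening in cm, from 0 to 8.76, set as the call begins (- or left out, the last holds). The fingers move at their own pace and stop on an object; FORCE is the grip in N (left out, the last holds). Time passes only in rows, so rows that repeat a pose let the fingers close, or fill a call up. It gives the time, the measured TCP pose, the force, the opening and the grip force at its end, in the units of the state.
- arm.get_state(): the state, without advancing time (a new reading comes with each control period).
- arm.grab_frame(name): name is "scene" or "top" or "wrist"; returns the picture (420x560x3 uint8, red, green, blue); there is no depth.
- arm.calibration(name): a dict with "fx", "fy", "cx", "cy" (pixels), "world_from_camera" (4x4, takes a point from camera to world coordinates). Camera axes: x right, y down, z forward; pixel columns grow to the right and rows downward; lengths in m; the calibration is good to about 2 mm. A picture is of the moment at which its call begins: read the wrist's pose just before it. calibration takes no time and is no camera call; for the wrist camera it gives the pose at the moment of the call.
- arm.job_done(): hands the job in; it is judged then, once.
Trained networks look in the newest picture that a camera, given by its name, has taken for a name from the list of things; names that differ only in an ending like _2 or _b are one class to them, and where a whole thing is asked for, a point or a joint stands for the part that bears it (a point fixed in the world has none). Each returns a list of dicts, best first, with "confidence" (0 to 1); they miss things now and then, are a little off and sometimes report something else, mostly with a low value. They report only what shows in the picture. A call takes as long as a camera call. They do not tell look-alikes from the thing itself.
- arm.find_in(camera, query): "centre" ([x, y, z] in m, in world coordinates, good to about 4 mm: the middle of the surface that is visible of it).
- arm.masks_of(camera, query): "pixels" (420x560 bool, what is visible of it).
- arm.mark_of(camera, query): "centre" ([x, y, z] in m, in world coordinates, good to about 4 mm: a listed point, or the origin of a listed thing).
The state is a dict: "t": time; "q": joint angles; "qd": joint speeds; "joint_efforts": joint torques, N m; "eef_pos": TCP position; "ee_rot": TCP orientation; "force": force on the tool from outside, world axes, zero at the start; "moment": the same for the moment, N m; "width": finger opening in m; "gripper_force": force on a finger pad.
Only numpy, scipy, OpenCV 4.12 (cv2) and the standard library are available. Lean on these libraries where they do the work, as an engineer would, in place of code of your own. Each camera call takes 0.05 s, during which the arm holds its last target. There are 200 camera calls.

## Working session

There is one attempt and no reset: what is moved stays moved. The work goes in short steps, Python scripts to look and compute and a shell command to move; the robot and the scene stay as the last step left them, time stands still between calls to the robot, and variables do not carry over. Pictures are saved under pics/ and viewed, at most 10 in all, crops included, and the job is handed in when it is done.

```bash
mkdir -p pics; ls; cat > h.py <<'E'
import numpy as np,cv2
from station import arm
def save(n,f):
    im=arm.grab_frame(n); cv2.imwrite('pics/'+f,im[:,:,::-1]); return im
E
python3 - <<'E'
from h import *
s=arm.get_state();print({k:np.round(s[k],3) for k in('t','q','eef_pos','ee_rot','force','width')},arm.grip_point_offset)
a=save('scene','s1.png');b=save('top','t1.png')
cv2.imwrite('pics/st1.png',cv2.resize(np.vstack([a,b])[:,:,::-1],None,fx=.7,fy=.7))
for c in('scene','top'):
  print(c)
  for q in('cast_stand','push_face','wedge_butt','wedge_home','lock_wedge','tile','jar','tape','sander'):
    print(q,[(np.round(d['centre'],3).tolist(),round(d['confidence'],2)) for d in arm.mark_of(c,q)])
E
```

```text
pics
{'t': np.float64(0.0), 'q': array([ 1.516,  0.359,  0.011, -0.   , -1.224, -0.288]), 'eef_pos': array([0.227, 0.635, 0.226]), 'ee_rot': array([ 3.14 , -0.   , -0.343]), 'force': array([-0.037,  0.087,  0.647]), 'width': np.float64(0.087)} 0.0188
scene
cast_stand [([0.565, -0.219, 0.001], 0.83)]
push_face [([0.492, -0.222, 0.067], 0.84)]
wedge_butt [([0.768, -0.359, 0.011], 0.73), ([0.554, -0.034, 0.014], 0.65), ([0.423, 0.026, 0.008], 0.53)]
wedge_home [([0.49, -0.221, 0.066], 0.64), ([0.492, -0.292, 0.02], 0.62)]
lock_wedge [([0.503, -0.032, -0.002], 0.63), ([0.487, -0.361, 0.02], 0.6), ([0.381, 0.005, 0.002], 0.52), ([0.751, -0.392, 0.002], 0.49)]
tile [([0.612, -0.371, 0.021], 0.48)]
jar [([0.724, -0.227, 0.003], 0.88), ([0.489, -0.364, 0.02], 0.18)]
tape [([0.401, 0.252, -0.001], 0.79)]
sander [([0.604, -0.513, -0.0], 0.96)]
top
cast_stand [([0.571, -0.219, 0.002], 0.86), ([0.488, -0.216, 0.067], 0.21)]
push_face [([0.488, -0.214, 0.066], 0.59)]
wedge_butt [([0.489, -0.406, 0.03], 0.91), ([0.551, -0.035, 0.013], 0.91), ([0.42, 0.021, 0.005], 0.88), ([0.767, -0.354, 0.011], 0.68)]
wedge_home [([0.496, -0.29, 0.018], 0.66)]
lock_wedge [([0.381, 0.004, 0.002], 0.76), ([0.489, -0.357, 0.019], 0.69), ([0.751, -0.392, 0.003], 0.68), ([0.502, -0.031, 0.005], 0.66)]
tile [([0.607, -0.367, 0.018], 0.64)]
jar []
tape [([0.404, 0.253, -0.0], 0.8)]
sander [([0.6, -0.515, -0.002], 0.97), ([0.487, -0.214, 0.064], 0.52)]
```

View pics/s1.png

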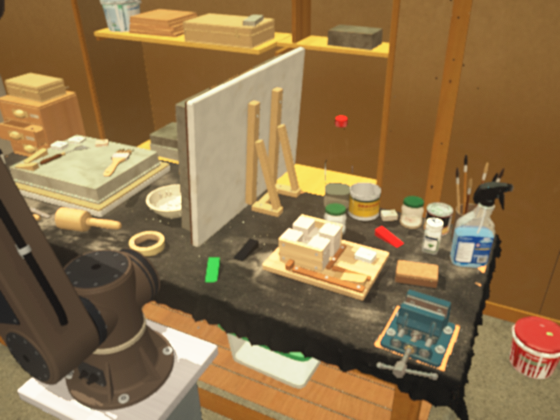

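View pics/t1.png

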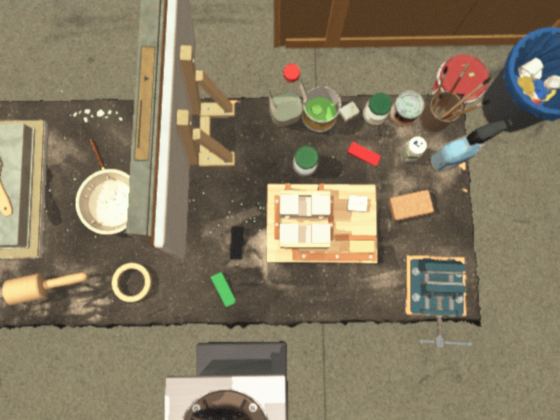

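The scene view shows a tall panel at cols 185–305 between the tool and the stand. The stand is at about (330,262), with the natural-wood wedge in its channel at about (330,275). The black, green and red look-alikes lie apart from it. The top view agrees, with the stand at (322,223) and the panel's near end at about (165,245). I'll measure the panel's near corners next.

```bash
python3 - <<'E'
from h import *
a=cv2.imread('pics/s1.png')[80:255,150:320];b=cv2.imread('pics/t1.png')[90:265,110:280]
cv2.imwrite('pics/panel.png',np.hstack([cv2.resize(x,(400*170//175+10,400),interpolation=cv2.INTER_CUBIC) for x in(a,b)]))
E
```

```text
(no output)
```

View pics/panel.png

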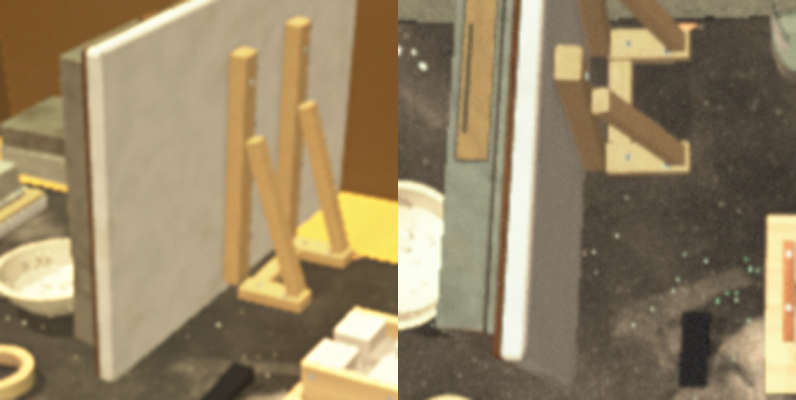

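The crop shows the panel's near edge. Its top corner is at scene (194,103) and top-view (163,247), and its bottom corner is at scene (197,245) and top-view (184,258).

```bash
cat >> h.py <<'E'
def P(n):
    c=arm.calibration(n);T=np.linalg.inv(c['world_from_camera'])[:3]
    return np.array([[c['fx'],0,c['cx']],[0,c['fy'],c['cy']],[0,0,1]])@T
def tri(p,q):
    X=cv2.triangulatePoints(P('scene'),P('top'),np.array(p,float).reshape(2,1),np.array(q,float).reshape(2,1))[:,0];return X[:3]/X[3]
E
python3 - <<'E'
from h import *
print(np.round(tri((194,103),(163,247)),3),np.round(tri((197,245),(184,258)),3))
# left slab near corner top
print(np.round(tri((150+65*.427,80+52*.4375),(110+46*.427,90+330*.4375)),3))
for n in('scene','top'):print(np.round(arm.calibration(n)['world_from_camera'][:3,3],2))
E
```

```text
[0.461 0.069 0.455] [0.465 0.113 0.008]
[0.487 0.138 0.438]
[-0.56 -0.69  0.88]
[ 0.38 -0.14  1.4 ]
```

```bash
python3 - <<'E'
from h import *
a=cv2.imread('pics/s1.png')[210:390,250:490];b=cv2.imread('pics/t1.png')[170:350,260:500]
cv2.imwrite('pics/dev.png',np.vstack([cv2.resize(x,(400,300),interpolation=cv2.INTER_CUBIC) for x in(a,b)]))
E
```

```text
(no output)
```

View pics/dev.png

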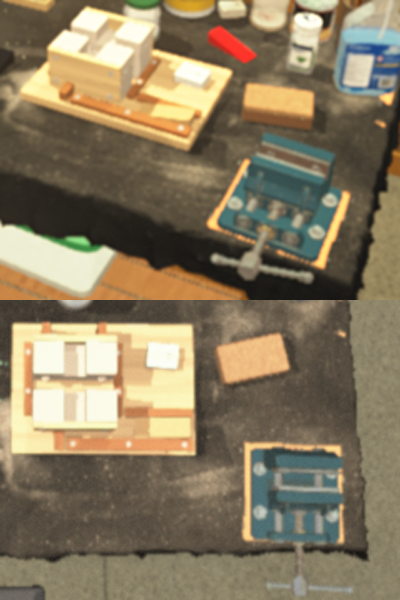

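```bash
python3 - <<'E'
from h import *
f=.6
print('jaw',np.round(tri((250+262*f,210+133*f),(260+275*f,170+152*f)),3),'base',np.round(tri((250+208*f,210+227*f),(260+243*f,170+242*f)),3))
M=P('top')
def onz(p,z):
    A=np.column_stack([M[:,0],M[:,1],M[:,2]*z+M[:,3]]);X=np.linalg.solve(A,[*p,1]);return np.round(X[:2]/X[2],3)
for c in((12,323),(195,323),(10,453),(195,453)):print('corner',onz((260+c[0]*f,170+(c[1]-300)*f),.018))
for z in(.03,.04):print('butt',onz((260+190*f,170+(427-300)*f),z))
print('halfback',onz((260+75*f,170+(428-300)*f),.094))
E
```

```text
jaw [ 0.444 -0.525  0.076] base [ 0.304 -0.491 -0.002]
corner [ 0.667 -0.119]
corner [ 0.663 -0.423]
corner [ 0.452 -0.113]
corner [ 0.447 -0.413]
butt [ 0.489 -0.405]
butt [ 0.488 -0.403]
halfback [ 0.485 -0.215]
```

```bash
python3 -m crank '[{"dz":-6},{"dz":-12},{"dz":-18},{"dz":-22},{"dz":-22,"dx":3,"dy":4},{"dz":-22,"dx":6.5,"dy":8,"wz":-4},{"dz":-22,"dx":10,"dy":12.5,"wz":-10},{"dz":-22,"dx":13,"dy":16,"wz":-15},{"dz":-22,"dx":16,"dy":20,"wz":-20},{"dz":-22,"dx":16,"dy":20,"wz":-20}]' 0; python3 -c "
from station import arm;print(arm.get_state()['q'])"
```

```text
[ 1.51609769e+00  3.58579539e-01  1.18981072e-02  1.26168115e-05
 -1.22408424e+00 -2.88109134e-01]$[0]: bad value
```

```bash
python3 -m crank '[{"dx":0,"dy":0,"dz":-6,"wx":0,"wy":0,"wz":0},{"dx":0,"dy":0,"dz":-12,"wx":0,"wy":0,"wz":0},{"dx":0,"dy":0,"dz":-18,"wx":0,"wy":0,"wz":0},{"dx":0,"dy":0,"dz":-22,"wx":0,"wy":0,"wz":0},{"dx":3,"dy":4,"dz":-22,"wx":0,"wy":0,"wz":0},{"dx":6.5,"dy":8,"dz":-22,"wx":0,"wy":0,"wz":-4},{"dx":10,"dy":12.5,"dz":-22,"wx":0,"wy":0,"wz":-10},{"dx":13,"dy":16,"dz":-22,"wx":0,"wy":0,"wz":-15},{"dx":16,"dy":20,"dz":-22,"wx":0,"wy":0,"wz":-20},{"dx":16,"dy":20,"dz":-22,"wx":0,"wy":0,"wz":-20}]' 0; python3 -c "
from station import arm;print(arm.get_state()['q'])"
```

```text
t: 2.25
eef_pos: [0.3111, 0.3908, 0.4484]
ee_rot: [-3.139, -0.001, 0.005]
force: [-0.1, 0.2, -0.0]
width: 0.0005
gripper_force: 0.0
[ 1.29286626e+00 -4.98206439e-03  5.10211066e-02  4.83554681e-04
 -1.62344091e+00  2.83012891e-01]
```

```bash
python3 -m crank '[{"dx":2,"dy":5,"dz":0,"wx":0,"wy":0,"wz":0},{"dx":4,"dy":10,"dz":0,"wx":0,"wy":0,"wz":0},{"dx":5.5,"dy":15,"dz":0,"wx":0,"wy":0,"wz":0},{"dx":6.5,"dy":20,"dz":0,"wx":0,"wy":0,"wz":0},{"dx":7,"dy":25,"dz":0,"wx":0,"wy":0,"wz":0},{"dx":7,"dy":30,"dz":0,"wx":0,"wy":0,"wz":0},{"dx":7,"dy":35,"dz":0,"wx":0,"wy":0,"wz":0},{"dx":7.5,"dy":40,"dz":0,"wx":0,"wy":0,"wz":0},{"dx":8.5,"dy":45,"dz":0,"wx":0,"wy":0,"wz":0},{"dx":9,"dy":50,"dz":0,"wx":0,"wy":0,"wz":0}]' -; python3 -c "
from station import arm;print(arm.get_state()['q'])"
```

```text
t: 3.5
eef_pos: [0.4038, -0.1072, 0.4466]
ee_rot: [-3.141, -0.0, 0.006]
force: [1.8, -0.0, -0.5]
width: 0.0003
gripper_force: 0.0
[ 2.17409880e-01 -1.52702416e-01 -8.51870833e-02 -1.58626438e-04
 -1.63781928e+00  1.35973306e+00]
```

```bash
python3 -m crank '[{"dx":2,"dy":5.5,"dz":1,"wx":0,"wy":0,"wz":0},{"dx":3.5,"dy":11,"dz":4,"wx":0,"wy":0,"wz":0},{"dx":3.5,"dy":11,"dz":10,"wx":0,"wy":0,"wz":0},{"dx":3.5,"dy":11,"dz":16,"wx":0,"wy":0,"wz":0},{"dx":3.5,"dy":11,"dz":22,"wx":0,"wy":0,"wz":0},{"dx":3.5,"dy":11,"dz":28,"wx":0,"wy":0,"wz":0},{"dx":3.5,"dy":11,"dz":33,"wx":0,"wy":0,"wz":0},{"dx":3.5,"dy":11,"dz":37,"wx":0,"wy":0,"wz":0},{"dx":3.5,"dy":11,"dz":39.7,"wx":0,"wy":0,"wz":0},{"dx":3.5,"dy":11,"dz":39.7,"wx":0,"wy":0,"wz":0}]' -; python3 - <<'E'
from h import *
print(arm.get_state()['q'])
a=save('scene','s2.png');b=save('wrist','w2.png')
cv2.imwrite('pics/c2.png',np.hstack([cv2.resize(a[180:320,220:420],(400,280)),b[::1,::1][70:350:1,80:480]])[:,:,::-1])
for c in('scene','wrist'):
  for q in('cast_stand','push_face','wedge_butt'):
    print(c,q,[(np.round(d['centre'],3).tolist(),round(d['confidence'],2)) for d in arm.mark_of(c,q)])
E
```

```text
t: 4.75
eef_pos: [0.438, -0.2153, 0.0477]
ee_rot: [-3.141, 0.005, 0.006]
force: [-0.2, 0.3, 0.5]
width: 0.0006
gripper_force: 0.0
[-5.31121021e-02  2.56157670e-01 -6.16001715e-01 -2.87484029e-04
 -7.03298351e-01  1.63009554e+00]
scene cast_stand [([0.568, -0.221, 0.003], 0.88)]
scene push_face [([0.488, -0.217, 0.064], 0.58)]
scene wedge_butt [([0.421, 0.024, 0.006], 0.86), ([0.487, -0.405, 0.026], 0.82), ([0.553, -0.034, 0.012], 0.57), ([0.767, -0.355, 0.011], 0.5)]
wrist cast_stand [([0.566, -0.222, -0.0], 0.81)]
wrist push_face [([0.484, -0.211, 0.063], 0.97)]
wrist wedge_butt []
```

View pics/c2.png

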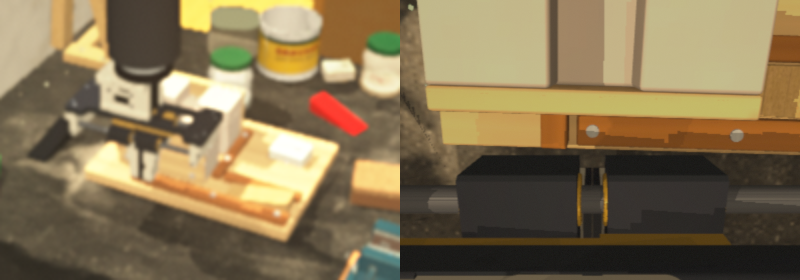

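The closed fingers stand just behind the back face of the sliding half (wrist crop: face edge at row about 105, fingers at about (590,195)), and the path is clear.

```bash
python3 -m crank '[{"dx":2,"dy":0,"dz":0,"wx":0,"wy":0,"wz":0},{"dx":3.2,"dy":0,"dz":0,"wx":0,"wy":0,"wz":0},{"dx":3.7,"dy":0,"dz":0,"wx":0,"wy":0,"wz":0},{"dx":4.1,"dy":0,"dz":0,"wx":0,"wy":0,"wz":0},{"dx":4.5,"dy":0,"dz":0,"wx":0,"wy":0,"wz":0},{"dx":4.8,"dy":0,"dz":0,"wx":0,"wy":0,"wz":0},{"dx":5.1,"dy":0,"dz":0,"wx":0,"wy":0,"wz":0},{"dx":5.4,"dy":0,"dz":0,"wx":0,"wy":0,"wz":0},{"dx":5.7,"dy":0,"dz":0,"wx":0,"wy":0,"wz":0},{"dx":5.7,"dy":0,"dz":0,"wx":0,"wy":0,"wz":0}]' -
```

```text
t: 6.4
eef_pos: [0.4967, -0.2152, 0.0495]
ee_rot: [-3.142, -0.001, 0.006]
force: [-1.3, -0.6, -1.3]
width: 0.0002
gripper_force: 0.8
```

```bash
python3 -m crank '[{"dx":0.2,"dy":0,"dz":0,"wx":0,"wy":0,"wz":0},{"dx":0.4,"dy":0,"dz":0,"wx":0,"wy":0,"wz":0},{"dx":0.6,"dy":0,"dz":0,"wx":0,"wy":0,"wz":0},{"dx":0.6,"dy":0,"dz":0,"wx":0,"wy":0,"wz":0},{"dx":0.6,"dy":0,"dz":0,"wx":0,"wy":0,"wz":0},{"dx":0.6,"dy":0,"dz":0,"wx":0,"wy":0,"wz":0},{"dx":0.6,"dy":0,"dz":0,"wx":0,"wy":0,"wz":0},{"dx":0.6,"dy":0,"dz":0,"wx":0,"wy":0,"wz":0},{"dx":0.6,"dy":0,"dz":0,"wx":0,"wy":0,"wz":0},{"dx":0.6,"dy":0,"dz":0,"wx":0,"wy":0,"wz":0}]' -; python3 - <<'E'
from h import *
arm.grab_frame('scene');arm.grab_frame('wrist')
for c in('scene','wrist'):
  for q in('cast_stand','push_face'):
    print(c,q,[(np.round(d['centre'],3).tolist(),round(d['confidence'],2)) for d in arm.mark_of(c,q)[:1]])
E
```

```text
t: 7.65
eef_pos: [0.499, -0.2152, 0.0494]
ee_rot: [-3.141, 0.005, 0.005]
force: [-12.6, 1.1, 8.4]
width: 0.0007
gripper_force: 6.3
scene cast_stand [([0.569, -0.219, 0.0], 0.75)]
scene push_face [([0.512, -0.221, 0.067], 0.61)]
wrist cast_stand [([0.569, -0.222, -0.0], 0.75)]
wrist push_face [([0.511, -0.211, 0.064], 0.82)]
```

```bash
python3 -m crank '[{"dx":-3,"dy":0,"dz":0,"wx":0,"wy":0,"wz":0},{"dx":-3,"dy":0,"dz":-5,"wx":0,"wy":0,"wz":0},{"dx":-3,"dy":2,"dz":-10,"wx":0,"wy":0,"wz":10},{"dx":-2,"dy":6,"dz":-12,"wx":0,"wy":0,"wz":20},{"dx":-1,"dy":10,"dz":-12,"wx":0,"wy":0,"wz":30},{"dx":-1.2,"dy":14,"dz":-12,"wx":0,"wy":0,"wz":40},{"dx":-1.2,"dy":18,"dz":-12,"wx":0,"wy":0,"wz":50},{"dx":-1.2,"dy":22,"dz":-12,"wx":0,"wy":0,"wz":60},{"dx":-1.2,"dy":24,"dz":-12,"wx":0,"wy":0,"wz":70},{"dx":-1.2,"dy":24,"dz":-12,"wx":0,"wy":0,"wz":80}]' -; python3 - <<'E'
from h import *
print(arm.get_state()['q'])
for c in('top','scene'):
  arm.grab_frame(c)
  for q in('cast_stand','push_face','wedge_butt','wedge_home','lock_wedge'):
    print(c,q,[(np.round(d['centre'],3).tolist(),round(d['confidence'],2)) for d in arm.mark_of(c,q)])
E
```

```text
t: 9.2
eef_pos: [0.4925, -0.4573, 0.1695]
ee_rot: [-3.14, -0.001, -1.397]
force: [-0.4, 0.2, 0.5]
width: 0.0007
gripper_force: 0.0
[-4.58754184e-01  3.90276319e-01 -7.42484096e-02  2.63688839e-04
 -1.10444708e+00  6.32275387e-01]
top cast_stand [([0.572, -0.216, -0.002], 0.83), ([0.489, -0.361, 0.018], 0.65)]
top push_face [([0.512, -0.216, 0.064], 0.83)]
top wedge_butt [([0.553, -0.032, 0.015], 0.73), ([0.419, 0.02, 0.008], 0.6), ([0.492, -0.409, 0.029], 0.44)]
top wedge_home []
top lock_wedge [([0.507, -0.028, 0.005], 0.82), ([0.381, 0.005, -0.001], 0.81), ([0.494, -0.36, 0.02], 0.52)]
scene cast_stand [([0.566, -0.218, 0.001], 0.63), ([0.51, -0.219, 0.065], 0.48)]
scene push_face [([0.515, -0.217, 0.064], 0.88), ([0.488, -0.405, 0.026], 0.47)]
scene wedge_butt [([0.489, -0.403, 0.025], 0.8), ([0.552, -0.035, 0.013], 0.77), ([0.422, 0.026, 0.008], 0.52)]
scene wedge_home [([0.494, -0.292, 0.017], 0.8)]
scene lock_wedge [([0.492, -0.364, 0.018], 0.69), ([0.504, -0.032, -0.001], 0.68), ([0.751, -0.394, 0.0], 0.63), ([0.378, 0.005, 0.002], 0.5)]
```

```bash
python3 -m crank '[{"dx":0,"dy":0,"dz":3,"wx":0.5,"wy":-6,"wz":5},{"dx":-0.6,"dy":0,"dz":6,"wx":1.05,"wy":-12,"wz":10},{"dx":-1.2,"dy":-0.1,"dz":9,"wx":1.05,"wy":-12,"wz":10},{"dx":-1.6,"dy":-0.15,"dz":11,"wx":1.05,"wy":-12,"wz":10},{"dx":-1.6,"dy":-0.15,"dz":12.5,"wx":1.05,"wy":-12,"wz":10},{"dx":-1.6,"dy":-0.15,"dz":13,"wx":1.05,"wy":-12,"wz":10},{"dx":-1.6,"dy":-0.15,"dz":13.4,"wx":1.05,"wy":-12,"wz":10},{"dx":-1.6,"dy":-0.15,"dz":13.6,"wx":1.05,"wy":-12,"wz":10},{"dx":-1.6,"dy":-0.15,"dz":13.6,"wx":1.05,"wy":-12,"wz":10},{"dx":-1.6,"dy":-0.15,"dz":13.6,"wx":1.05,"wy":-12,"wz":10}]' -; python3 - <<'E'
from h import *
from scipy.spatial.transform import Rotation as R
M=R.from_euler('xyz',arm.get_state()['ee_rot']).as_matrix();print(M.round(3))
b=save('wrist','w3.png')
E
```

```text
t: 11.05
eef_pos: [0.4905, -0.4395, 0.0341]
ee_rot: [-3.141, 0.21, -1.565]
force: [-0.4, 0.1, -0.2]
width: 0.0005
gripper_force: 0.0
[[ 0.006 -1.    -0.001]
 [-0.978 -0.006  0.208]
 [-0.208 -0.001 -0.978]]
```

View pics/w3.png

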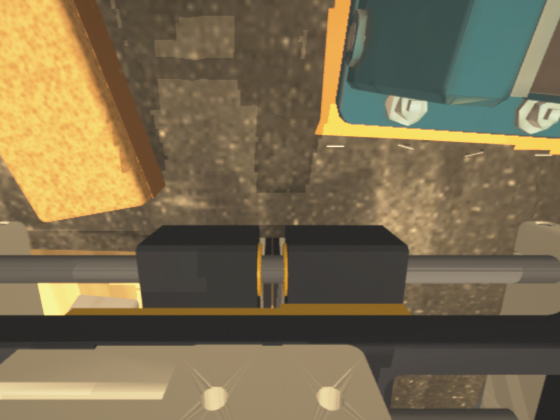

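The wrist camera looks back towards -y. It shows the sander (left, about (80,100)) and the vise (right, about (440,80)), both clear of the gripper. The wedge is hidden behind the fingers.

```bash
python3 -m crank '[{"dx":0.05,"dy":0,"dz":0.25,"wx":0,"wy":0,"wz":0},{"dx":-1.42,"dy":0,"dz":0.56,"wx":0,"wy":0,"wz":0},{"dx":-2.4,"dy":0,"dz":0.77,"wx":0,"wy":0,"wz":0},{"dx":-2.88,"dy":0,"dz":0.87,"wx":0,"wy":0,"wz":0},{"dx":-3.86,"dy":-0.05,"dz":1.08,"wx":0,"wy":0,"wz":0},{"dx":-4.84,"dy":-0.05,"dz":1.29,"wx":0,"wy":0,"wz":0},{"dx":-5.82,"dy":-0.1,"dz":1.49,"wx":0,"wy":0,"wz":0},{"dx":-6.8,"dy":-0.1,"dz":1.7,"wx":0,"wy":0,"wz":0},{"dx":-7.77,"dy":-0.1,"dz":1.91,"wx":0,"wy":0,"wz":0},{"dx":-7.77,"dy":-0.1,"dz":1.91,"wx":0,"wy":0,"wz":0}]' -; python3 - <<'E'
from h import *
for c in('top','scene'):
  save(c,c+'4.png')
  for q in('push_face','wedge_butt','lock_wedge'):
    print(c,q,[(np.round(d['centre'],3).tolist(),round(d['confidence'],2)) for d in arm.mark_of(c,q)])
E
```

```text
t: 12.35
eef_pos: [0.4908, -0.3583, 0.0311]
ee_rot: [3.141, 0.21, -1.564]
force: [0.1, 0.2, -0.6]
width: 0.0003
gripper_force: 0.0
top push_face []
top wedge_butt [([0.415, 0.022, 0.005], 0.86), ([0.553, -0.034, 0.011], 0.74), ([0.768, -0.354, 0.012], 0.56)]
top lock_wedge [([0.503, -0.032, 0.005], 0.69), ([0.753, -0.395, 0.004], 0.55)]
scene push_face [([0.514, -0.216, 0.064], 0.59)]
scene wedge_butt [([0.551, -0.035, 0.013], 0.87), ([0.421, 0.025, 0.008], 0.86), ([0.767, -0.359, 0.012], 0.63), ([0.489, -0.346, 0.026], 0.5)]
scene lock_wedge [([0.38, 0.0, -0.001], 0.82), ([0.504, -0.026, 0.001], 0.77), ([0.748, -0.398, 0.002], 0.75), ([0.489, -0.303, 0.019], 0.66)]
```

```bash
python3 -m crank '[{"dx":-0.68,"dy":0,"dz":0.15,"wx":0,"wy":0,"wz":0},{"dx":-1.37,"dy":0,"dz":0.29,"wx":0,"wy":0,"wz":0},{"dx":-2.05,"dy":0,"dz":0.44,"wx":0,"wy":0,"wz":0},{"dx":-2.74,"dy":-0.05,"dz":0.58,"wx":0,"wy":0,"wz":0},{"dx":-3.42,"dy":-0.05,"dz":0.73,"wx":0,"wy":0,"wz":0},{"dx":-4.0,"dy":-0.1,"dz":0.85,"wx":0,"wy":0,"wz":0},{"dx":-4.4,"dy":-0.1,"dz":0.94,"wx":0,"wy":0,"wz":0},{"dx":-4.7,"dy":-0.1,"dz":1.0,"wx":0,"wy":0,"wz":0},{"dx":-4.9,"dy":-0.1,"dz":1.04,"wx":0,"wy":0,"wz":0},{"dx":-4.9,"dy":-0.1,"dz":1.04,"wx":0,"wy":0,"wz":0}]' -
```

```text
t: 14.0
eef_pos: [0.4915, -0.3091, 0.0311]
ee_rot: [3.141, 0.21, -1.565]
force: [-0.2, 0.3, 0.2]
width: 0.0008
gripper_force: 0.0
```

Creep the rest until the cleat resists.

```bash
python3 -m crank '[{"dx":-0.2,"dy":0,"dz":0.04,"wx":0,"wy":0,"wz":0},{"dx":-0.4,"dy":0,"dz":0.08,"wx":0,"wy":0,"wz":0},{"dx":-0.6,"dy":0,"dz":0.13,"wx":0,"wy":0,"wz":0},{"dx":-0.8,"dy":0,"dz":0.17,"wx":0,"wy":0,"wz":0},{"dx":-0.8,"dy":0,"dz":0.17,"wx":0,"wy":0,"wz":0},{"dx":-0.8,"dy":0,"dz":0.17,"wx":0,"wy":0,"wz":0},{"dx":-0.8,"dy":0,"dz":0.17,"wx":0,"wy":0,"wz":0},{"dx":-0.8,"dy":0,"dz":0.17,"wx":0,"wy":0,"wz":0},{"dx":-0.8,"dy":0,"dz":0.17,"wx":0,"wy":0,"wz":0},{"dx":-0.8,"dy":0,"dz":0.17,"wx":0,"wy":0,"wz":0}]' -; python3 - <<'E'
from h import *
save('scene','s5.png')
for q in('cast_stand','push_face','wedge_butt','lock_wedge'):
    print(q,[(np.round(d['centre'],3).tolist(),round(d['confidence'],2)) for d in arm.mark_of('scene',q)])
E
```

```text
t: 15.25
eef_pos: [0.4915, -0.3011, 0.0311]
ee_rot: [3.142, 0.21, -1.565]
force: [-0.6, -0.5, -0.7]
width: 0.0008
gripper_force: 0.3
cast_stand [([0.568, -0.222, 0.001], 0.74)]
push_face [([0.514, -0.218, 0.065], 0.88), ([0.493, -0.247, 0.019], 0.34)]
wedge_butt [([0.551, -0.036, 0.015], 0.82), ([0.418, 0.022, 0.006], 0.79), ([0.492, -0.291, 0.027], 0.63), ([0.769, -0.356, 0.012], 0.52)]
lock_wedge [([0.752, -0.396, 0.001], 0.66), ([0.38, 0.004, -0.001], 0.65), ([0.501, -0.03, -0.003], 0.5), ([0.491, -0.247, 0.022], 0.43)]
```

```bash
python3 -m crank '[{"dx":-0.1,"dy":0,"dz":0.02,"wx":0,"wy":0,"wz":0},{"dx":-0.2,"dy":0,"dz":0.04,"wx":0,"wy":0,"wz":0},{"dx":-0.3,"dy":0,"dz":0.06,"wx":0,"wy":0,"wz":0},{"dx":-0.4,"dy":0,"dz":0.08,"wx":0,"wy":0,"wz":0},{"dx":-0.4,"dy":0,"dz":0.08,"wx":0,"wy":0,"wz":0},{"dx":-0.4,"dy":0,"dz":0.08,"wx":0,"wy":0,"wz":0},{"dx":-0.4,"dy":0,"dz":0.08,"wx":0,"wy":0,"wz":0},{"dx":-0.4,"dy":0,"dz":0.08,"wx":0,"wy":0,"wz":0},{"dx":-0.4,"dy":0,"dz":0.08,"wx":0,"wy":0,"wz":0},{"dx":-0.4,"dy":0,"dz":0.08,"wx":0,"wy":0,"wz":0}]' -
```

```text
t: 16.75
eef_pos: [0.4929, -0.3, 0.0323]
ee_rot: [-3.138, 0.205, -1.564]
force: [0.1, -11.6, 2.3]
width: 0.0004
gripper_force: 6.1
```

```bash
python3 -m crank '[{"dx":0.98,"dy":0,"dz":-0.21,"wx":0,"wy":0,"wz":0},{"dx":2.93,"dy":0,"dz":-0.62,"wx":0,"wy":0,"wz":0},{"dx":4.9,"dy":0,"dz":-1.04,"wx":0,"wy":0,"wz":0},{"dx":4.5,"dy":0,"dz":-3,"wx":0,"wy":0,"wz":0},{"dx":3.86,"dy":0,"dz":-5.9,"wx":0,"wy":0,"wz":0},{"dx":2.8,"dy":0,"dz":-10.8,"wx":0,"wy":0,"wz":0},{"dx":1.8,"dy":0,"dz":-15.7,"wx":0,"wy":0,"wz":0},{"dx":1.8,"dy":0,"dz":-15.7,"wx":0,"wy":0,"wz":0},{"dx":1.8,"dy":0,"dz":-15.7,"wx":0,"wy":0,"wz":0},{"dx":1.8,"dy":0,"dz":-15.7,"wx":0,"wy":0,"wz":0}]' -; python3 - <<'E'
from h import *
a=save('scene','s6.png');cv2.imwrite('pics/c6.png',cv2.resize(a[180:320,220:420],(800,560),interpolation=cv2.INTER_CUBIC)[:,:,::-1])
for q in('cast_stand','push_face','wedge_butt','lock_wedge','tile'):
    print(q,[(np.round(d['centre'],3).tolist(),round(d['confidence'],2)) for d in arm.mark_of('scene',q)])
E
```

```text
t: 18.0
eef_pos: [0.4911, -0.347, 0.1801]
ee_rot: [3.14, 0.211, -1.566]
force: [0.5, 0.1, -0.5]
width: 0.0006
gripper_force: 0.0
cast_stand [([0.568, -0.219, 0.002], 0.91)]
push_face [([0.511, -0.221, 0.067], 0.73)]
wedge_butt [([0.551, -0.034, 0.014], 0.78), ([0.771, -0.357, 0.012], 0.77), ([0.422, 0.026, 0.009], 0.76), ([0.491, -0.289, 0.027], 0.69)]
lock_wedge [([0.504, -0.03, -0.0], 0.85), ([0.379, 0.004, 0.001], 0.85), ([0.752, -0.392, -0.0], 0.81), ([0.492, -0.251, 0.02], 0.55)]
tile [([0.608, -0.368, 0.022], 0.72)]
```

View pics/c6.png

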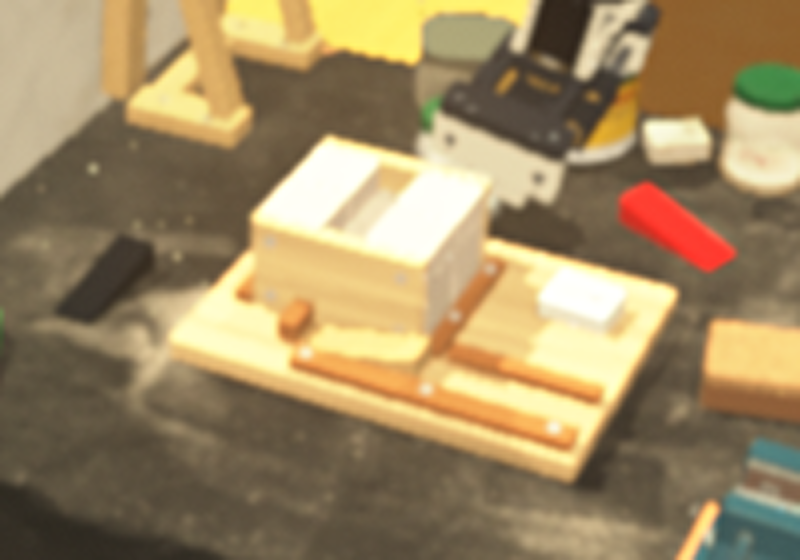

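The crop shows the mould shut, with the wedge flat in its channel against the cleat at (295,318), and the tile at (582,300) where it was. The arm is clear, so I'll hand in.

```bash
python3 -c "
from station import arm;print(arm.job_done())"
```

```text
the job is handed in; nothing more can be done
None
```

I pushed the mould shut, then pushed the wedge home until the cleat stopped it, backed the arm clear and handed the job in at about 18 s; the hand-in gave no verdict.

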